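# Snap the retaining clip onto the burger press shaft

### The job

Put the burger press back together: take the fork tool from its board and use it to push the orange spring clip along the deck onto the groove of the press's shaft until it snaps fully home, without forcing the clip or the press and without touching the clip with the fingers. Then lay the fork tool back flat in the middle of its board, let go, and leave the dish, canister and turner where they are.

Things in the scene. Friction and masses are not known exactly. Their poses are not given: they have to be found in the camera images.
- press: Fixed stainless burger press, about 200 x 150 x 170 mm with its push handle. Origin at counter level, under the middle of the deck's slot; z up; x is the push direction (points roughly away from the robot). Its flat dark deck, the clip's track, has its top at z = 85 mm and spans x = -100 to +40 mm, y = +-63 mm.
- slot (a point): Middle of the slot, on top of the deck. The fixed upright steel shaft stands in the slot at y = 0 but ANYWHERE from x = -12 to +12 mm of this point: its place is not reported and must be felt or seen. Just above the deck it has its groove, a neck 13 mm in diameter and 12 mm tall; above that a collar 22 mm in diameter, and at 54 to 83 mm over the deck a black push handle 46 mm in diameter.
- clip: Loose orange plastic spring clip, 55 g, 46 mm long, 34 mm wide, flat on the deck on the robot's side of the shaft. Origin on its underside at the pocket's centre (on the neck's axis when home); x points out of its open mouth, z up. Crossbar at x = -16 to -6.5 mm, y = +-17 mm, 10 mm tall. Behind it a tang 10 mm wide, 8 mm tall, x = -30 to -16 mm. Jaws reach forward to x = +14 mm.
- clip_back (a point): Centre of the crossbar's back face (clip x = -16 mm, 5 mm up), which the prongs push. The jaws meet the neck 11 mm before home and resist with up to 5 to 10 N as they spread; about 5.5 mm before home they pass its widest point and the force drops, but friction may hold the clip: push on to the firm stop. Over 15 N cracks the clip. The flared mouth takes 3 mm of side offset.
- jaw_l (a joint): Opening of the clip's left jaw, rad: 0 when free, about 0.16 at its widest on the neck, about 0.065 when the clip is fully home (the jaws grip the neck).
- jaw_r (a joint): The same for the right jaw.
- fork: Loose fork tool, 143 mm long, about 180 g, lying flat. Origin on its underside under the middle of the blue handle; x points to the fork end, z up. Handle: x = -45 to +45 mm, 22 mm wide, 34 mm tall; grip it from above across its width. Yoke at x = 66 to 76 mm, then two prongs to x = 98 mm, each 8 mm wide, at y = +-7 to +-15 mm (gap 14 mm, to straddle the clip's tang), from the underside up to 8 mm.
- fork_mid (a point): Middle of the fork tool's length, on its underside, 26.5 mm ahead of its origin.
- board: Fixed wooden board for the fork tool, 210 (x) x 120 (y) x 8 mm; origin at the centre of its underside; the tool lies along its x.
- dish: Bystander: loose small black ceramic dish, 100 mm diameter, 26 mm tall, origin at centre of its underside.
- canister: Bystander: loose clear canister with a white flip-top lid, 84 mm diameter, 128 mm tall, origin at centre of its underside.
- turner: Bystander: loose bamboo turner lying flat, 275 mm long, 8 mm thick; origin under the free end of its 20 mm wide handle; x points to the 68 mm wide blade.
Not all that is in view belongs to the job. Of the things shaped like the fork, the blue one is meant. There is more than one size of the clip; the one meant has the size given above.

How it is judged:
On the way, in this order (a step that is already met when the one before it is completed fails the run):
1. the fork tool is lifted off its board (height (world z) of fork above 0.06 m), for 0.1 s.
2. the clip's jaws are spread wide over the shaft's neck (value of joint each of jaw_l, jaw_r above 0.12 rad).
3. the jaws have closed behind the neck and grip it: the clip has snapped home (x of clip in the frame of slot between -0.0145 and 0.0145 m and y of clip in the frame of slot between -0.003 and 0.003 m and value of joint jaw_l between 0.035 and 0.1 rad and value of joint jaw_r between 0.035 and 0.1 rad), for 0.2 s.
At the end, for the whole second after the job is handed in: Clip flat and home: within 14.5 mm of the slot's middle along the push and 3 mm across, both jaws gripping the neck (0.035 to 0.1 rad open, which only a seated clip keeps). Fork tool flat, still and released on its board, its middle within 35 mm of the board's centre along it and 40 mm across (all of step 3 and angle between clip's own z axis and vertical below 0.1 rad and height (world z) of fork below 0.012 m and angle between fork's own z axis and vertical below 0.08 rad and linear speed of fork below 0.02 m/s and contact force between the fingers and fork below 0.1 N and x of fork_mid in the frame of board between -0.035 and 0.035 m and y of fork_mid in the frame of board between -0.04 and 0.04 m); the robot touches nothing.
It fails at once if the clip is forced: the fork presses on it with more than 15 N (contact force between fork and clip above 15 N).
It fails at once if the fingers touch the clip (contact force between the fingers and clip above 0.3 N).
It fails at once if the fork is driven into the press with more than 15 N (contact force between fork and press above 15 N).
It fails at once if the dish, the canister or the turner is moved by more than 15 mm (distance of any of dish, canister, turner from where it was at the start of the episode above 0.015 m).
It also fails if it takes over 67 s, if anything falls off the work surface, if the arm or the gripper's body presses on something with over 40 N, if the wrist force passes 120 N, or if a joint passes its speed limit or range.

### The arm

A 6-joint arm with a two-finger parallel gripper is mounted at the origin on the work surface. World frame = base frame: x ahead of the robot, y to its left, z up, the work surface at z = 0. Lengths are in m, angles in rad, forces in N, time in s.
With the tool pointing down it reaches from about 0.35 to 0.975 m from the base axis. Payload 4.9 kg.
Tool frame: the origin (TCP) lies at the very end of the fingers, on their centre line; the grasp point (between the pads) lies 19 mm behind it; z points along the fingers, y is the direction in which the jaws open and shut (so a half turn about z gives the same grasp; the last joint's range is limited). The gripper opens to 85 mm and grips with 20 to 120 N. Pads are 22 mm wide; open, the fingers measure 114 mm over their backs; the gripper's body (76 mm by 85 mm) begins 54 mm behind the grasp point. The pads swing forward as they close: fully open they stand 13 mm farther back than shut.
Start: joints at [-1.309, 0.053, 1.613, -0, 1.476, -0.119], TCP at [0.232, -0.58, 0.231] pointing down, gripper open.
Joint ranges: [-3.01, 3.01], [-1.01, 2.22], [0.06, 2.58], [-1.02, 4.17], [0.09, 2.62], [-3.14, 3.14]. Speed limits (rad/s): [2.57, 2.57, 3.14, 3.14, 3.14, 3.14].

### API

Orientations are given as a unit quaternion [w, x, y, z].
In Python, from cell import ctrl, eyes gives the robot as it stands.
- The arm moves only by the tool drive_tool, never from a script. Its argument "moves" is a list of rows, each a list of 3 entries, a list of its own where there are three numbers: the shift along the tool's x, y, z in mm, then the turn, a rotation vector about the tool's x, y, z in rad, then the closure, from 0 (fully open) to 1 (shut). A call has exactly 8 rows; each row shifts and turns the pose as measured when the row begins, along the tool's axes as they then stand; what a row does not reach is not made up. A row lasts 1/10 s, in which the tool goes at most 50 mm and 8.59 degrees, less where a joint would pass 70% of its speed; a pose out of reach is approached as far as the arm can. A call with a gripper value outside its range is refused whole. The fingers move at their own pace and stop on an object; "grip_force" is the grip in N (left out, the last holds). Time passes only in rows, so rows that do not move let the fingers close, or fill a call up. It gives the time, the measured TCP pose, the force and the opening at its end, in the units of the state.
- ctrl.get_state(): the state, without advancing time (a new reading comes with each control period).
- eyes.camera(name): name is "side" or "top"; returns a dict with "pixels" (480x640x3 uint8, blue, green, red), "depth" (480x640 float32, m along the optical axis (not along the pixel's ray), 0 where there is no reading), "mtx" (3x3 intrinsics, pixels), "dist_coeffs" ([k1, k2, p1, p2, k3] as OpenCV has them; the pictures are not rectified), "camera_from_world" (4x4, takes a point from world to camera coordinates). Camera axes: x right, y down, z forward; pixel columns grow to the right and rows downward; lengths in m; the calibration is good to about 2 mm. A picture is of the moment at which its call begins.
- ctrl.close_job(): hands the job in, once; it reports no verdict.
Trained networks look in a picture, given as the dict that the camera call returned (one of the last four; its "shot" number tells which), for a name from the list of things; names that differ only in an ending like _2 or _b are one class to them, and where a whole thing is asked for, a point or a joint stands for the part that bears it (a point fixed in the world has none). Each returns a list of dicts, best first, with "p" (0 to 1); they miss things now and then, are a little off and sometimes report something else, mostly with a low value. They report only what shows in the picture. A call takes as long as a camera call. They do not tell look-alikes from the thing itself.
- eyes.masks_of(picture, target): "mask" (480x640 bool, what is visible of it) and "extent" ([centre column, centre row, width, height] in pixels, round what is visible of it).
- eyes.place_of(picture, target): "xy" ([column, row] in pixels: a listed point, or the origin of a listed thing).
The state is a dict: "time_s": time; "joint_pos": joint angles; "joint_vel": joint speeds; "joint_efforts": joint torques, N m; "ee_pos": TCP position; "tool_rot": TCP orientation; "force": force on the tool from outside, world axes, zero at the start; "ft_torque": the same for the moment, N m; "gripper_width": finger opening in m.
Only numpy, scipy, OpenCV 4.12 (cv2) and the standard library are available. Lean on these libraries where they do the work, as an engineer would, in place of code of your own. Each camera call takes 0.05 s, during which the arm holds its last target.

## Working session

There is one attempt and no reset: what is moved stays moved. The work goes in short steps, Python scripts to look and compute and a tool call to move; the robot and the scene stay as the last step left them, time stands still between calls to the robot, and variables do not carry over. Pictures are saved under pics/ and viewed, and the job is handed in when it is done.

Besides the shell and the picture viewer there is one more tool, called after "Call:" as name(argument=value, ...), one argument or row to a line, values as JSON. drive_tool: Moves the arm, as the interface text tells. Its arguments: {"type":"object","properties":{"moves":{"type":"array"},"grip_force":{"type":"number"}},"required":["moves"]}

```bash
ls; mkdir -p pics; python3 - <<'E'
from cell import ctrl, eyes
import cv2,numpy as np,pickle
print(ctrl.get_state())
for n in ("top","side"):
    p=eyes.camera(n); cv2.imwrite(f"pics/{n}0.png",p["pixels"]); pickle.dump(p,open(f"{n}0.pkl","wb"))
    print(n,p["mtx"].tolist(),p["dist_coeffs"],np.round(p["camera_from_world"],3).tolist(),p["shot"])
    for t in ("press","slot","clip","clip_back","fork","fork_mid","board","dish","canister","turner"):
        try: print(t,[(np.round(r["xy"],1).tolist(),round(r["p"],2)) for r in eyes.place_of(p,t)][:4])
        except Exception as e: print(t,e)
print(ctrl.get_state()["time_s"])
E
```

```text
pics
{'time_s': 0.0, 'joint_pos': array([-1.30900931e+00,  5.33519212e-02,  1.61428383e+00, -2.85854812e-05,
        1.47602189e+00, -1.19019730e-01]), 'joint_vel': array([-0.00090244,  0.00050092,  0.00016405,  0.00039641,  0.00086708,
        0.00153885]), 'joint_efforts': array([-5.11965281e-04, -3.93688238e+01, -3.70175672e+01, -9.79650622e-05,
        7.12157664e-03,  8.62424713e-06]), 'ee_pos': array([ 0.23211189, -0.57962695,  0.23007216]), 'tool_rot': array([-1.02885177e-03,  9.81927192e-01,  1.89256238e-01, -8.78317103e-05]), 'force': array([-0.3696761 , -0.05507064,  0.35459727]), 'ft_torque': array([-0.03297762,  0.00037589,  0.03563267]), 'gripper_width': 0.08522147494736118}
top [[510.6331477534968, 0.0, 321.79673882454654], [0.0, 510.6331477534968, 240.49930231711795], [0.0, 0.0, 1.0]] [-0.12097978  0.          0.          0.          0.        ] [[-0.009, -1.0, 0.005, 0.015], [-0.983, 0.008, -0.186, 0.571], [0.186, -0.007, -0.983, 0.743], [0.0, 0.0, 0.0, 1.0]] 1
press [([314.9, 194.3], 0.89)]
slot [([312.1, 179.1], 0.88)]
clip [([320.2, 204.1], 0.89), ([403.3, 202.4], 
[... 386 characters left out ...]
7.8026087108517, 241.4937777496618], [0.0, 0.0, 1.0]] [-0.08859836  0.          0.          0.          0.        ] [[0.779, -0.627, 0.007, -0.428], [-0.304, -0.388, -0.87, 0.257], [0.548, 0.675, -0.493, 0.422], [0.0, 0.0, 0.0, 1.0]] 2
press [([358.2, 263.6], 0.65), ([294.8, 225.9], 0.21)]
slot [([361.6, 225.2], 0.93)]
clip [([417.6, 311.4], 0.94), ([344.6, 235.0], 0.82)]
clip_back [([404.1, 307.2], 0.55)]
fork [([207.4, 256.8], 0.81), ([239.3, 304.3], 0.79)]
fork_mid [([249.0, 312.3], 0.92), ([219.5, 249.2], 0.68)]
board [([214.7, 248.9], 0.82), ([482.4, 337.0], 0.31)]
dish [([412.0, 422.1], 0.58)]
canister [([294.0, 225.0], 0.91)]
turner [([483.1, 340.4], 0.58), ([210.1, 255.6], 0.18)]
1.1
```

View pics/top0.png

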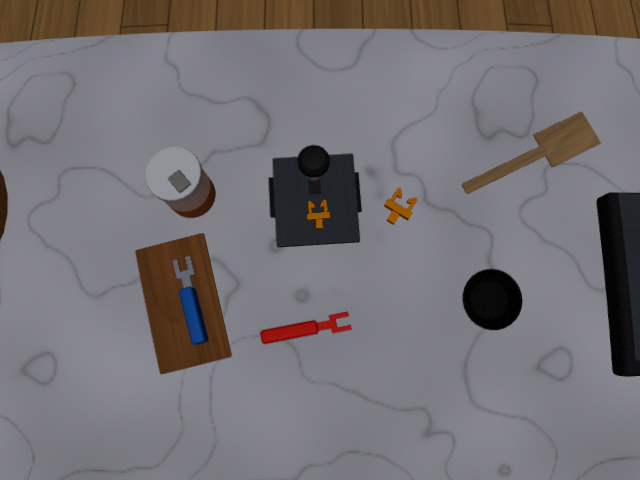

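View pics/side0.png

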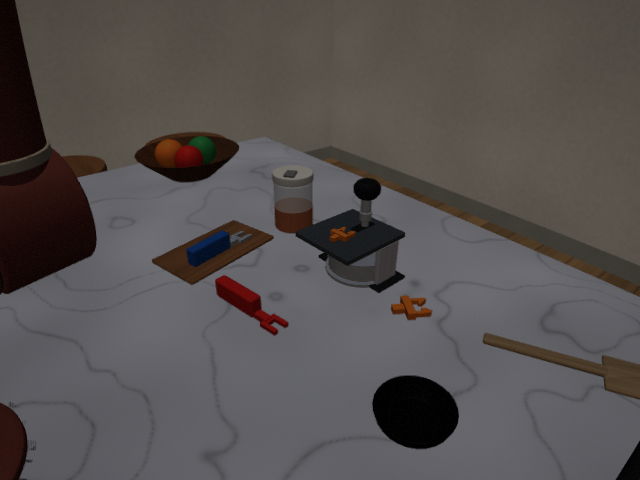

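Candidates: forks are blue (193,300) on the board and red (306,328), so I take the blue one. Clips are the one on the deck (318,213) and the loose one on the counter (400,206), so I take the deck one after checking its size.

```bash
cat > h.py <<'E'
import cv2,numpy as np,pickle
def ray(p,uv):
    uv=np.asarray(uv,float).reshape(-1,1,2)
    n=cv2.undistortPoints(uv,p["mtx"],p["dist_coeffs"])[:,0]
    T=p["camera_from_world"];R=T[:3,:3];c=-R.T@T[:3,3]
    d=np.c_[n,np.ones(len(n))]@R
    return c,d
def onz(p,uv,z):
    c,d=ray(p,uv); return c+d*((z-c[2])/d[:,2])[:,None]
def proj(p,X):
    T=p["camera_from_world"]
    return cv2.projectPoints(np.asarray(X,float).reshape(-1,3),cv2.Rodrigues(T[:3,:3])[0],T[:3,3],p["mtx"],p["dist_coeffs"])[0][:,0]
def world(p,vu):  # rows, cols -> world by depth
    v,u=vu; d=p["depth"][v,u]; c,dr=ray(p,np.c_[u,v]); return (c+dr*d[:,None])[d>0]
E
python3 - <<'E'
from h import *
p=pickle.load(open("top0.pkl","rb"))
hsv=cv2.cvtColor(p["pixels"],cv2.COLOR_BGR2HSV)
def comps(m,mn=30):
    n,l,s,c=cv2.connectedComponentsWithStats(m.astype(np.uint8))
    return [(l==i) for i in range(1,n) if s[i,4]>mn]
blue=(hsv[...,0]>100)&(hsv[...,0]<130)&(hsv[...,1]>150)
for m in comps(blue):
    W=world(p,np.nonzero(m)); print("blue",m.sum(),W[:,2].max(),np.median(W[:,2]))
    v,u=np.nonzero(m)
    top=W[W[:,2]>np.percentile(W[:,2],95)-0.006]
    r=cv2.minAreaRect((top[:,:2]*1000).astype(np.float32)); print(r, np.median(top,0))
org=(hsv[...,0]>5)&(hsv[...,0]<18)&(hsv[...,1]>200)&(hsv[...,2]>120)
for m in comps(org):
    W=world(p,np.nonzero(m)); v,u=np.nonzero(m)
    print("org",u.mean(),v.mean(),m.sum(),np.median(W[:,2]),cv2.minAreaRect((W[:,:2]*1000).astype(np.float32)))
# deck
v,u=np.mgrid[140:255,262:370]; v=v.ravel();u=u.ravel()
d=p["depth"][v,u]; c,dr=ray(p,np.c_[u,v]); W=c+dr*d[:,None]
k=(abs(W[:,2]-.085)<.006)
print("deck z",np.median(W[k,2]),cv2.minAreaRect((W[k,:2]*1000).astype(np.float32)))
k2=(W[:,2]>.15); print("handle",k2.sum(),W[k2].mean(0),cv2.minEnclosingCircle((W[k2,:2]*1000).astype(np.float32)),W[k2,2].max())
# board
v,u=np.mgrid[225:385,125:240]; v=v.ravel();u=u.ravel()
d=p["depth"][v,u]; c,dr=ray(p,np.c_[u,v]); W=c+dr*d[:,None]
hh=hsv[v,u]; k=(hh[:,1]>90)&(W[:,2]<.014)&(W[:,2]>.0)&(hh[:,0]<30)
b=np.zeros(hsv.shape[:2],bool); b[v[k],u[k]]=1
b=max(comps(b),key=lambda m:m.sum()); Wb=onz(p,np.argwhere(b)[:,::-1],.008)
print("board",cv2.minAreaRect((Wb[:,:2]*1000).astype(np.float32)))
print("fork_mid",onz(p,[[192.3,299.5]],.008),"can",onz(p,[[193.6,196.8]],0), "pix slot",onz(p,[[312.1,179.1]],.085))
s=pickle.load(open("side0.pkl","rb"))
print("side fork_mid",onz(s,[[219.5,249.2]],.008),"slot",onz(s,[[361.6,225.2]],.085))
big=cv2.resize(p["pixels"][140:260,250:430],None,fx=4,fy=4,interpolation=cv2.INTER_CUBIC);cv2.imwrite("pics/c1.png",big)
big=cv2.resize(p["pixels"][225:385,125:245],None,fx=3.7,fy=3.7,interpolation=cv2.INTER_CUBIC);cv2.imwrite("pics/c2.png",big)
big=cv2.resize(s["pixels"][170:300,280:440],None,fx=4.6,fy=4.6,interpolation=cv2.INTER_CUBIC);cv2.imwrite("pics/c3.png",big)
E
```

```text
blue 924 0.04627628124081862 0.04122322289550717
((457.3763122558594, 213.13827514648438), (88.31694793701172, 22.535810470581055), 15.286231994628906) [0.45605534 0.21291009 0.04157419]
org 401.7216494845361 201.61340206185568 194 0.011432833162972389 ((645.9628295898438, -127.0083236694336), (44.76868438720703, 33.41029739379883), 56.45014190673828)
org 395.46938775510205 213.08163265306123 49 0.011585682908401562 ((621.5931396484375, -115.67864990234375), (32.66854476928711, 12.320745468139648), 57.311073303222656)
deck z 0.08490839387995491 ((631.0814819335938, 19.877086639404297), (141.68348693847656, 126.44982147216797), 3.3158748149871826)
handle 883 [0.65171104 0.02150834 0.19650108] ((555.9713134765625, 21.77434539794922), 132.68714904785156) 0.8358204255381434
board ((480.305908203125, 238.452880859375), (208.09176635742188, 118.6972885131836), 14.102372169494629)
fork_mid [[0.48415062 0.22102441 0.008     ]] can [[0.65934767 0.22724173 0.        ]] pix slot [[0.6615119  0.02381243 0.085     ]]
side fork_mid [[0.48395127 0.22695764 0.008     ]] slot [[0.66199297 0.02577873 0.085     ]]
```

View pics/c1.png

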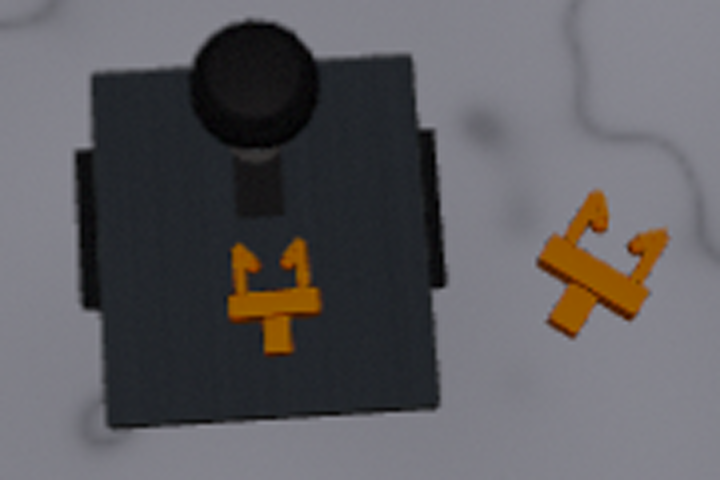

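View pics/c2.png

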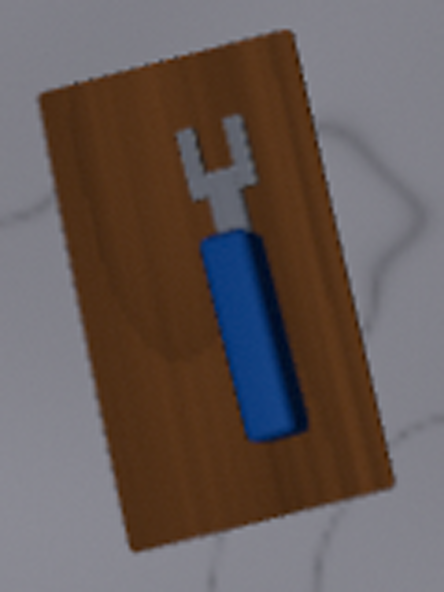

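View pics/c3.png

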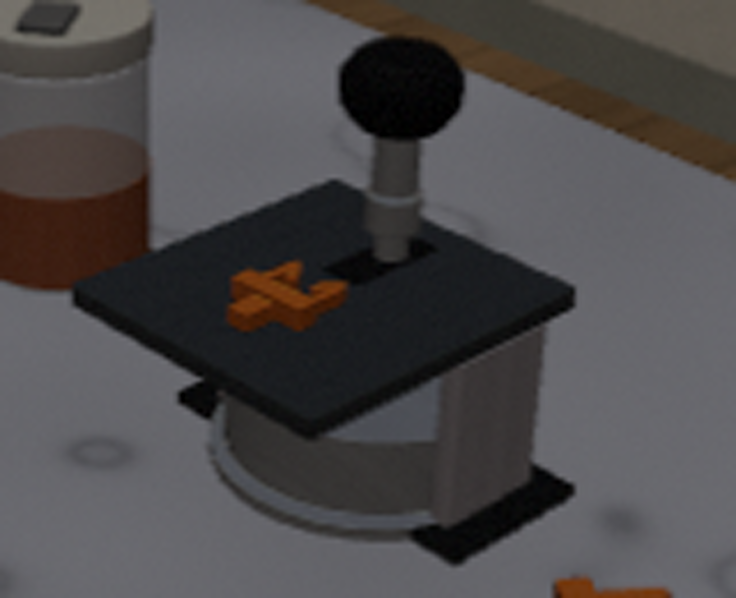

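```bash
python3 - <<'E'
from h import *
p=pickle.load(open("top0.pkl","rb")); s=pickle.load(open("side0.pkl","rb"))
hsv=cv2.cvtColor(p["pixels"],cv2.COLOR_BGR2HSV)
org=np.zeros(hsv.shape[:2],bool); R=(slice(190,240),slice(295,345))
org[R]=(hsv[R][...,1]>140)&(hsv[R][...,0]<30)
v,u=np.nonzero(org);W=world(p,(v,u));print(len(v),np.median(W[:,2]))
W=onz(p,np.c_[u,v],.093);print("clip",cv2.minAreaRect((W[:,:2]*1000).astype(np.float32)), W.mean(0))
th=np.deg2rad(3.3)
o=np.array([.6610,.0216]);ex=np.array([np.cos(th),np.sin(th)]);ey=np.array([-ex[1],ex[0]])
q=np.c_[(W[:,:2]-o)@ex,(W[:,:2]-o)@ey]*1000
print("in slot frame x",q[:,0].min(),q[:,0].max(),"y",q[:,1].min(),q[:,1].max())
for lo in range(-75,-15,3):
    k=(q[:,0]>=lo)&(q[:,0]<lo+3)
    if k.any(): print(lo,k.sum(),q[k,1].min().round(1),q[k,1].max().round(1),q[k,1].mean().round(1))
# handle: world x,y of handle from depth
v,u=np.mgrid[138:182,292:334];v=v.ravel();u=u.ravel();W=world(p,(v,u))
k=(W[:,2]>.135)&(W[:,2]<.18);H=W[k];print("handle z",H[:,2].max(),k.sum())
t=H[H[:,2]>H[:,2].max()-.012]; print("top med",np.median(t,0),"encl all",cv2.minEnclosingCircle((H[:,:2]*1000).astype(np.float32)))
# project predicted models for slot x hypotheses
for P,n,crop in((p,"top",(140,260,250,370)),(s,"side",(170,300,290,420))):
    im=cv2.resize(P["pixels"][crop[0]:crop[1],crop[2]:crop[3]],None,fx=4.6,fy=4.6,interpolation=cv2.INTER_CUBIC)
    def d(X,c):
        uv=(proj(P,X)-[crop[2]-.5,crop[0]-.5])*4.6
        cv2.polylines(im,[uv.astype(np.int32)],True,c,1)
    loc=lambda x,y,z:[*(o+ex*x/1e3+ey*y/1e3),z/1e3]
    d([loc(*a,85) for a in((-100,-63),(40,-63),(40,63),(-100,63))],(0,255,0))
    d([loc(*a,85) for a in((-12,-6),(12,-6),(12,6),(-12,6))],(0,255,255))
    for x0,c in((-12,(255,0,255)),(0,(255,255,0)),(12,(255,255,255))):
        for z,r in ((97,11),(153,23)):
            d([loc(x0+r*np.cos(a),r*np.sin(a),z) for a in np.arange(0,6.28,.2)],c)
    cv2.imwrite(f"pics/m_{n}.png",im)
E
```

```text
361 0.09307326790007697
clip ((605.3045654296875, 15.184139251708984), (32.91862487792969, 44.63926315307617), 89.52042388916016) [0.60454399 0.01528058 0.093     ]
in slot frame x -78.63576915182163 -34.29553089044029 y -19.766303120173262 13.754600545395506
-75 13 -8.1 0.9 -3.9
-72 14 -8.3 0.8 -3.8
-69 14 -8.5 2.0 -3.7
-66 42 -19.1 13.8 -2.0
-63 45 -19.3 13.7 -2.8
-60 45 -19.6 13.5 -3.0
-57 44 -19.8 13.3 -3.5
-54 17 -17.0 11.5 -3.9
-51 16 -17.2 11.4 -2.9
-48 21 -15.9 11.2 -1.4
-45 27 -16.1 11.0 -2.2
-42 22 -16.3 10.8 -3.3
-39 15 -16.5 10.7 -4.0
-36 5 -15.1 9.1 -9.1
handle z 0.17123742818834564 842
top med [0.66408604 0.02154918 0.16628517] encl all ((666.2984619140625, 21.56673812866211), 23.24056053161621)
```

View pics/m_top.png

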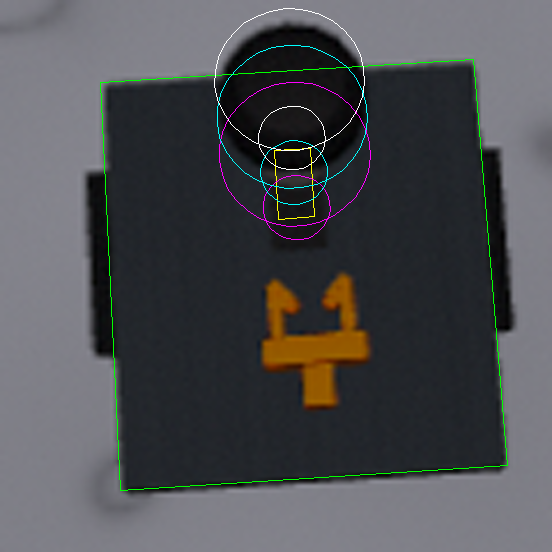

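View pics/m_side.png

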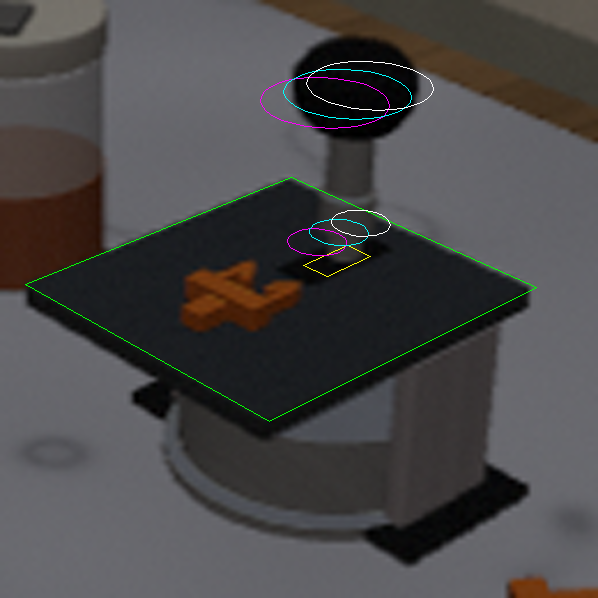

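Call:
drive_tool(
  moves=[
    [[38,-31,0],[0,0,0],0],
    [[38,-31,0],[0,0,0],0],
    [[38,-31,0],[0,0,0],0],
    [[38,-31,0],[0,0,0],0],
    [[38,-31,0],[0,0,0],0],
    [[38,-31,0],[0,0,0.04],0],
    [[38,-31,0],[0,0,0.04],0],
    [[38,-31,0],[0,0,0.04],0],
  ],
)

```text
time_s: 1.9
ee_pos: [0.43, -0.2368, 0.2312]
tool_rot: [0.002, 0.993, 0.122, 0.001]
force: [0.7, -0.3, -0.9]
gripper_width: 0.0857
```

Call:
drive_tool(
  moves=[
    [[15,-46,0],[0,0,-0.02],0],
    [[15,-46,0],[0,0,0],0],
    [[15,-46,0],[0,0,0],0],
    [[15,-46,0],[0,0,0],0],
    [[15,-46,0],[0,0,0],0],
    [[15,-46,0],[0,0,0],0],
    [[15,-46,0],[0,0,0],0],
    [[15,-46,0],[0,0,0],0],
  ],
)

```text
time_s: 2.7
ee_pos: [0.4513, 0.1629, 0.2329]
tool_rot: [0.003, 0.991, 0.131, 0.006]
force: [0.7, 1.0, 0.4]
gripper_width: 0.0853
```

```bash
cat >> h.py <<'E'
def tool(st):
    from scipy.spatial.transform import Rotation as Ro
    q=st["tool_rot"]; R=Ro.from_quat([q[1],q[2],q[3],q[0]]).as_matrix(); return np.array(st["ee_pos"]),R
def go(st,tgt,yaw):  # mm shift in tool axes, rotvec
    from scipy.spatial.transform import Rotation as Ro
    e,R=tool(st); y=np.deg2rad(yaw); Rt=np.array([[np.cos(y),np.sin(y),0],[np.sin(y),-np.cos(y),0],[0,0,-1]]).T
    Rt=np.column_stack([[np.cos(y),np.sin(y),0],[np.sin(y),-np.cos(y),0],[0,0,-1]])
    return np.round((R.T@(np.array(tgt)-e))*1e3,1), np.round(Ro.from_matrix(R.T@Rt).as_rotvec(),4), np.rad2deg(np.arctan2(R[1,0],R[0,0])).round(2)
E
python3 - <<'E'
from h import *
from cell import ctrl
st=ctrl.get_state();print(st["ee_pos"],go(st,[.4574,.2131,.018],15.2))
E
```

```text
[0.45132159 0.1629063  0.23287052] (array([ 16.6, -48.3, 214.7]), array([ 0.0067, -0.011 , -0.0015]), np.float64(15.11))
```

Call:
drive_tool(
  moves=[
    [[6,-24,30],[0.007,-0.011,0],0],
    [[6,-24,30],[0,0,0],0.2],
    [[4,-1,35],[0,0,0],0.3],
    [[0,0,35],[0,0,0],0.3],
    [[0,0,30],[0,0,0],0.3],
    [[0,0,20],[0,0,0],0.3],
    [[0,0,10],[0,0,0],0.3],
    [[0,0,0],[0,0,0],0.3],
  ],
  grip_force=80,
)

```text
time_s: 3.5
ee_pos: [0.4561, 0.2253, 0.0405]
tool_rot: [-0.001, 0.99, 0.138, 0.004]
force: [0.9, 0.2, 0.3]
gripper_width: 0.06
```

```bash
python3 - <<'E'
from h import *
from cell import ctrl,eyes
st=ctrl.get_state();print(st["ee_pos"],go(st,[.4574,.2131,.018],15.2))
for n in("top","side"):
    p=eyes.camera(n);uv=proj(p,[st["ee_pos"]])[0];print(n,uv);u,v=uv.astype(int)
    cv2.imwrite(f"pics/g_{n}.png",cv2.resize(p["pixels"][max(0,v-75):v+75,max(0,u-100):u+100],None,fx=3,fy=3))
E
```

```text
[0.45605839 0.22531504 0.04048257] (array([-2.3, 12.2, 22.4]), array([-0.0017, -0.0092,  0.0112]), np.float64(15.84))
top [183.99642392 316.01964253]
side [204.5431647  239.15518705]
```

View pics/g_top.png

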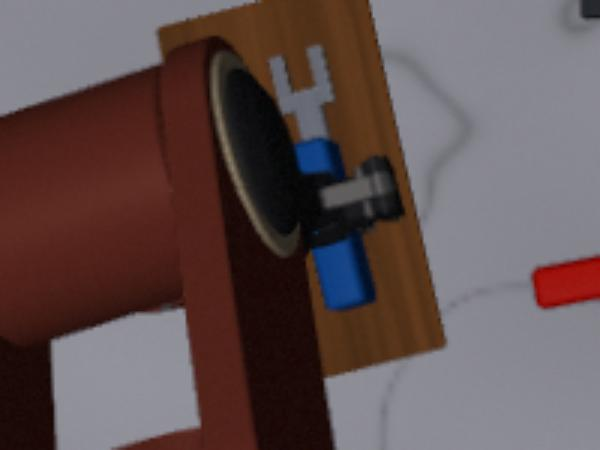

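View pics/g_side.png

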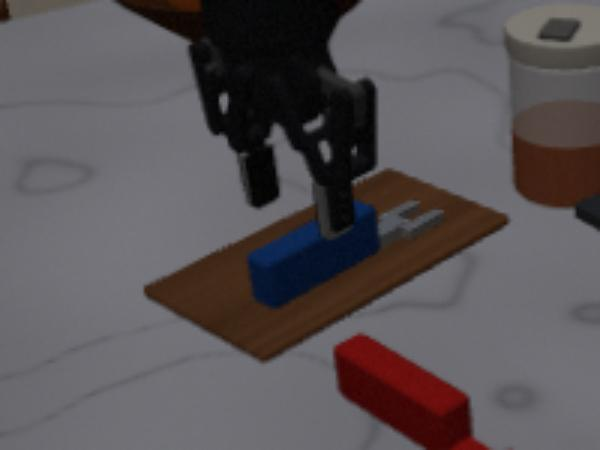

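Call:
drive_tool(
  moves=[
    [[0,12,0],[0,-0.009,0.01],0.3],
    [[0,0,0],[0,0,0],0.3],
    [[0,0,10],[0,0,0],0.3],
    [[0,0,10],[0,0,0],0.3],
    [[0,0,2],[0,0,0],0.3],
    [[0,0,0],[0,0,0],1],
    [[0,0,0],[0,0,0],1],
    [[0,0,0],[0,0,0],1],
  ],
)

```text
time_s: 4.4
ee_pos: [0.4654, 0.2143, 0.0241]
tool_rot: [-0.002, 0.991, 0.132, 0.006]
force: [0.6, -0.8, -1.7]
gripper_width: 0.0199
```

```bash
python3 - <<'E'
from h import *
from cell import ctrl,eyes
st=ctrl.get_state();print(st["ee_pos"],st["gripper_width"],go(st,[.4574,.2131,.018],15.2))
E
```

```text
[0.46535653 0.21427967 0.02413743] 0.019924301289927816 (array([-8.1, -0.9,  6. ]), array([-0.0025, -0.0125, -0.0003]), np.float64(15.18))
```

Call:
drive_tool(
  moves=[
    [[0,0,0],[0,0,0],0.5],
    [[0,0,0],[0,0,0],0.5],
    [[-5,0,6],[0,-0.012,0],0.5],
    [[-2,0,6],[0,0,0],0.5],
    [[0,0,0],[0,0,0],1],
    [[0,0,0],[0,0,0],1],
    [[0,0,0],[0,0,0],1],
    [[0,0,0],[0,0,0],1],
  ],
)

```text
time_s: 5.2
ee_pos: [0.4584, 0.2124, 0.0116]
tool_rot: [-0.001, 0.991, 0.132, 0.0]
force: [0.1, -0.4, -0.3]
gripper_width: 0.021
```

```bash
python3 - <<'E'
from h import *
from cell import ctrl,eyes
st=ctrl.get_state();print(st["ee_pos"],st["gripper_width"],go(st,[.4574,.2131,.018],15.2))
E
```

```text
[0.45840152 0.21240373 0.01157549] 0.020955088330296898 (array([-0.8, -0.9, -6.4]), array([-0.002 , -0.0003,  0.0003]), np.float64(15.22))
```

Call:
drive_tool(
  moves=[
    [[0,0,-30],[0,0,0],1],
    [[0,0,-40],[0,0,0],1],
    [[0,0,-40],[0,0,0],1],
    [[0,10,-14],[0,0,0.04],1],
    [[-8,35,0],[0,0,0.05],1],
    [[-8,40,0],[0,0,0.06],1],
    [[-6,40,0],[0,0,0.06],1],
    [[-4,35,0],[0,0,0.06],1],
  ],
)

```text
time_s: 6.0
ee_pos: [0.4522, 0.0478, 0.1352]
tool_rot: [0.0, 1.0, -0.003, -0.004]
force: [-0.1, -0.8, -2.0]
gripper_width: 0.0207
```

```bash
python3 - <<'E'
from h import *
from cell import ctrl,eyes
st=ctrl.get_state();print(st["ee_pos"],st["gripper_width"],go(st,[.463,.0155,.135],0))
E
```

```text
[0.45216282 0.04776851 0.13515347] 0.020689357163086508 (array([11. , 32.2,  0.1]), array([ 0.    ,  0.0089, -0.006 ]), np.float64(-0.34))
```

Call:
drive_tool(
  moves=[
    [[4,14,0],[0,0.008,0],1],
    [[4,14,0],[0,0,0],1],
    [[3,3,0],[0,0,0],1],
    [[0,0,0],[0,0,0],1],
    [[0,0,0],[0,0,0],1],
    [[0,0,0],[0,0,0],1],
    [[0,0,0],[0,0,0],1],
    [[0,0,0],[0,0,0],1],
  ],
)

```text
time_s: 6.8
ee_pos: [0.4596, 0.0142, 0.1311]
tool_rot: [-0.001, 1.0, -0.006, -0.004]
force: [0.5, 0.2, -1.7]
gripper_width: 0.0209
```

```bash
cat > look.py <<'E'
from h import *
from cell import ctrl,eyes
import sys
tag=sys.argv[1]
st=ctrl.get_state();print(st["time_s"],st["ee_pos"],st["gripper_width"],st["force"],go(st,[0,0,0],0)[2], "tilt",np.round(go(st,st["ee_pos"],0)[1],4))
for n,crop in(("top",(180,320,250,390)),("side",(180,300,270,430))):
    p=eyes.camera(n);pickle.dump(p,open(f"{tag}_{n}.pkl","wb"))
    cv2.imwrite(f"pics/{tag}_{n}.png",cv2.resize(p["pixels"][crop[0]:crop[1],crop[2]:crop[3]],None,fx=4,fy=4,interpolation=cv2.INTER_CUBIC))
E
python3 look.py a
```

```text
6.8 [0.45962491 0.01422346 0.13114822] 0.020927297767315226 [ 0.5161873   0.23587432 -1.66984103] -0.66 tilt [-0.0012  0.0073 -0.0115]
```

View pics/a_top.png

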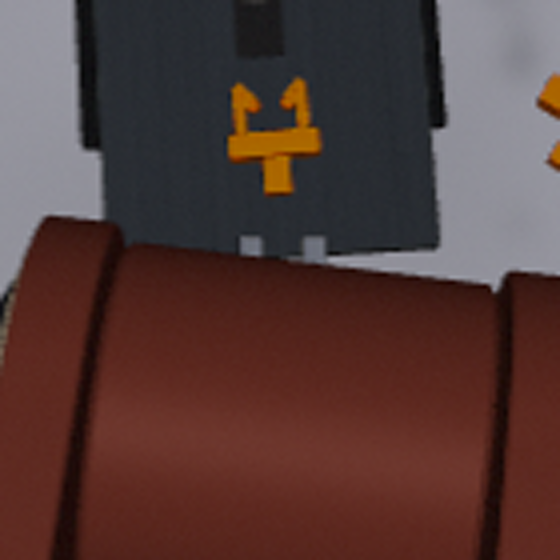

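View pics/a_side.png

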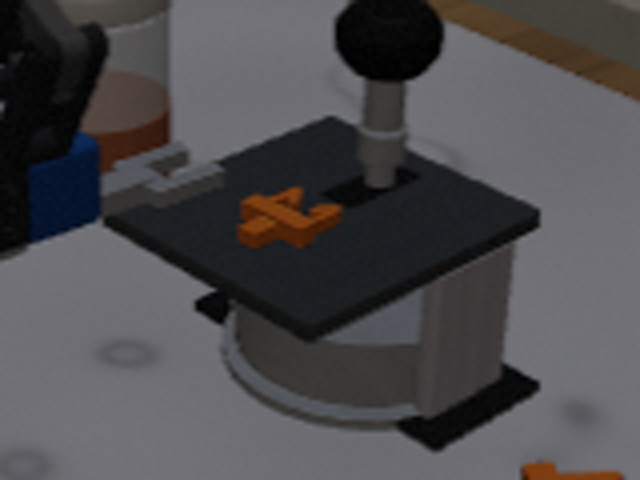

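```bash
python3 - <<'E'
from h import *
p=pickle.load(open("a_top.pkl","rb"))
im=p["pixels"].astype(int)
# prong pixels: brighter than deck
R=(slice(234,246),slice(303,338))
g=im[R].mean(2); print(g.astype(int))
hsv=cv2.cvtColor(p["pixels"],cv2.COLOR_BGR2HSV)
m=np.zeros(hsv.shape[:2],bool);R=(slice(195,235),slice(295,345))
m[R]=(hsv[R][...,1]>140)&(hsv[R][...,0]<30)
v,u=np.nonzero(m);W=onz(p,np.c_[u,v],.095)[:,:2]*1000
for x in range(578,632,3):
    k=(W[:,0]>=x)&(W[:,0]<x+3)
    if k.any():print(x,k.sum(),W[k,1].min().round(1),W[k,1].max().round(1),((W[k,1].min()+W[k,1].max())/2).round(2))
print(W.min(0),W.max(0))
E
```

```text
[[ 45  44  46  46  44  44  44  45  45  43  45  44  45  44  43  43  44  45
   44  43  45  44  44  45  45  44  46  45  43  44  45  46  44  44  43]
 [ 43  45  46  45  44  44  45  46  44  42  43  44  44  44  43  45  44  46
   46  44  45  43  43  46  45  45  45  46  44  43  44  45  43  43  44]
 [ 43  44  45  47  45  44  44  46  44  42  43  44  45  42  43  44  44  47
   46  45  45  44  44  45  44  45  45  45  45  43  44  44  43  44  45]
 [ 43  45  46  45  44  45  44  44  44  44  43  45  44  44  43  44  44  46
   43  44  45  43  45  47  43  46  46  43  44  43  44  46  45  44  43]
 [ 42  44  46  46  45  46  46  46  43  44  43  44  45  44  44  44  45  47
   45  44  44  43  43  45  45  44  45  44  44  44  44  44  45  44  44]
 [ 42  44  46  46  46  44  36  93  98  94  94  94  59  41  43  43  46  45
   45  44  45  44  53  87  94  94  95  92  62  43  44  42  43  43  43]
 [ 43  44  46  45  44  43  37  96 114 113 115 115  78  46  43  43  44  46
   45  44  44  45  65 104 114 114 115 115  69  42  43  45  46  44  43]
 [ 42  43  45  46  44  42  38  97 113 113 115 114  78  47  43  45  43  46
   45  45  
[... 345 characters left out ...]
 54]
 [ 29  26  26  27  25  25  26  25  26  25  23  40  32  23  20  21  20  45
   52  77  83  84  83 105 113 113 115 114 110 137 147 147 148 147 148]
 [ 31  30  33  30  29  28  30  29  28  28  27  27  27  24  26  25  24  24
   23  49  54  53  61  83  90  86 107 114 110 138 148 147 148 147 146]]
581 7 9.4 18.3 13.89
584 14 9.4 18.3 13.87
587 14 9.4 18.3 13.84
590 14 9.3 18.3 13.82
593 23 9.3 30.2 19.74
596 43 -1.1 31.6 15.25
599 46 -1.2 31.6 15.22
602 46 -1.2 31.6 15.2
605 36 -1.2 30.1 14.43
608 16 1.7 30.1 15.9
611 17 1.7 30.1 15.87
614 26 3.1 30.1 16.6
617 27 3.1 30.1 16.58
620 21 3.1 30.0 16.55
623 10 3.0 28.5 15.79
626 1 6.0 6.0 6.01
[582.50647409  -1.24873272] [626.99839893  31.63469722]
```

```bash
cat > fit.py <<'E'
from h import *
from scipy.optimize import minimize
def softmask(p,box):
    im=p["pixels"].astype(float); o=im[...,2]-im[...,0]  # red-blue
    a=np.zeros(o.shape); v0,v1,u0,u1=box; a[v0:v1,u0:u1]=o[v0:v1,u0:u1]
    hi=np.percentile(a[a>30],70); return np.clip(a/hi,0,1)
def prism(x0,x1,y0,y1,z0,z1): return np.array([[x,y,z] for x in(x0,x1) for y in(y0,y1) for z in(z0,z1)])/1e3
parts=[prism(-16,-6.5,-17,17,0,10),prism(-30,-16,-5,5,0,8)]
def render(p,x,y,th,box,S=8):
    v0,v1,u0,u1=box; m=np.zeros(((v1-v0)*S,(u1-u0)*S),np.uint8)
    R=np.array([[np.cos(th),-np.sin(th),0],[np.sin(th),np.cos(th),0],[0,0,1]])
    for P in parts:
        uv=(proj(p,P@R.T+[x,y,.085])-[u0-.5,v0-.5])*S
        h=cv2.convexHull(uv.astype(np.float32)); cv2.fillConvexPoly(m,np.round(h).astype(np.int32),1)
    return cv2.resize(m.astype(np.float32),None,fx=1/S,fy=1/S,interpolation=cv2.INTER_AREA)
def fit(p,g,box):
    sm=softmask(p,box)[box[0]:box[1],box[2]:box[3]]
    vv,uu=np.mgrid[box[0]:box[1],box[2]:box[3]]
    W=onz(p,np.c_[uu.ravel(),vv.ravel()],.09).reshape(*uu.shape,3)
    def cost(q):
        x,y,th=q[0]/1e3,q[1]/1e3,q[2]/50
        w=((W[...,0]-x)*np.cos(th)+(W[...,1]-y)*np.sin(th))<-.0075
        return (((render(p,x,y,th,box)-sm)**2)*w).sum()-0.0*w.sum()
    b=None
    for t0 in(-1,1,3,5,7):
        r=minimize(cost,[g[0],g[1],np.deg2rad(t0)*50],method="Nelder-Mead",options=dict(initial_simplex=[[g[0]+a,g[1]+c,np.deg2rad(t0)*50+d] for a,c,d in((0,0,0),(3,0,0),(0,2,0),(0,0,2))]))
        if b is None or r.fun<b.fun:b=r
    return b.x[0],b.x[1],np.rad2deg(b.x[2]/50),b.fun
E
python3 - <<'E'
from fit import *
p=pickle.load(open("a_top.pkl","rb"))
print(fit(p,(611,15),(194,234,296,346)))
p=pickle.load(open("top0.pkl","rb"))
print(fit(p,(611,15),(194,234,296,346)))
p=pickle.load(open("a_top.pkl","rb"))
print("tip",onz(p,[[320.2,238.7]],.1356))
E
```

```text
(np.float64(614.8328516665335), np.float64(16.39604506598018), np.float64(5.345698707982107), np.float64(3.28624013300173))
(np.float64(615.0743095754326), np.float64(16.116871409935587), np.float64(4.693466079611494), np.float64(3.407610120936979))
tip [[0.55853086 0.0124055  0.1356    ]]
```

Call:
drive_tool(
  moves=[
    [[6,3,0],[0,0.007,-0.05],1],
    [[6,3,0],[0,0,-0.045],1],
    [[6,3,0],[0,0,0],1],
    [[0,0,0],[0,0,0],1],
    [[0,0,10],[0,0,0],1],
    [[0,0,10],[0,0,0],1],
    [[0,0,0],[0,0,0],1],
    [[0,0,0],[0,0,0],1],
  ],
)

```text
time_s: 7.7
ee_pos: [0.4777, 0.0065, 0.1087]
tool_rot: [-0.001, 0.999, 0.043, -0.001]
force: [0.2, -0.5, -1.8]
gripper_width: 0.0206
```

```bash
python3 - <<'E'
from h import *
from cell import ctrl
st=ctrl.get_state();print(st["ee_pos"],go(st,[.4785,.0051,.0910],5.0))
E
```

```text
[0.47770859 0.00649269 0.10869454] (array([ 0.7,  1.5, 17.7]), array([-0.0018,  0.0015, -0.0018]), np.float64(4.89))
```

Call:
drive_tool(
  moves=[
    [[0,1,5],[0,0,0],1],
    [[0,0,5],[0,0,0],1],
    [[0,0,5],[0,0,0],1],
    [[0,0,2],[0,0,0],1],
    [[0,0,0],[0,0,0],1],
    [[0,0,0],[0,0,0],1],
    [[0,0,0],[0,0,0],1],
    [[0,0,0],[0,0,0],1],
  ],
)

```text
time_s: 8.5
ee_pos: [0.4778, 0.0055, 0.0904]
tool_rot: [-0.001, 0.999, 0.043, -0.001]
force: [0.3, 0.0, -2.1]
gripper_width: 0.0206
```

```bash
python3 look.py b
```

```text
8.5 [0.4777848  0.00551238 0.09038773] 0.020641372265500793 [ 0.25879525  0.02403979 -2.10457999] 4.89 tilt [-0.0016  0.0012  0.0853]
```

View pics/b_top.png

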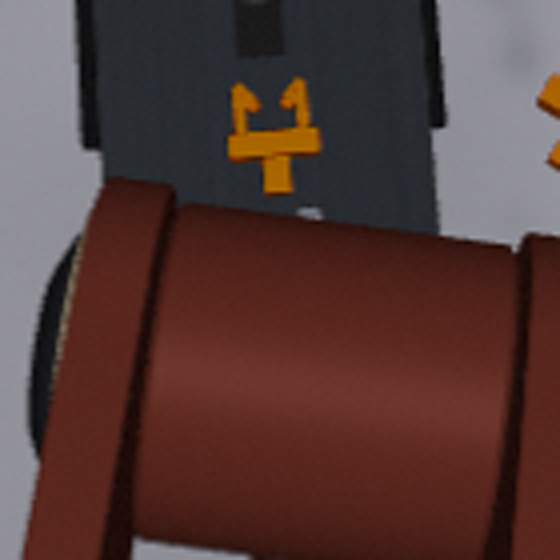

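View pics/b_side.png

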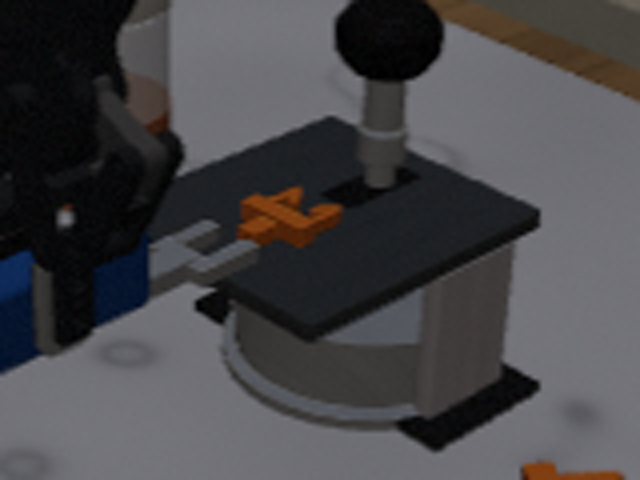

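Call:
drive_tool(
  moves=[
    [[4,0,0],[0,0,0],1],
    [[4,0,0],[0,0,0],1],
    [[4,0,0],[0,0,0],1],
    [[3,0,0],[0,0,0],1],
    [[2,0,0],[0,0,0],1],
    [[2,0,0],[0,0,0],1],
    [[2,0,0],[0,0,0],1],
    [[2,0,0],[0,0,0],1],
  ],
)

```text
time_s: 9.4
ee_pos: [0.503, 0.0076, 0.0906]
tool_rot: [-0.001, 0.999, 0.043, -0.0]
force: [0.7, 0.3, -1.4]
gripper_width: 0.0206
```

```bash
python3 look.py c; python3 - <<'E'
from fit import *
p=pickle.load(open("c_top.pkl","rb"))
print(fit(p,(615,16),(190,234,296,346)))
E
```

```text
9.4 [0.50304158 0.00762049 0.09063132] 0.02055420426408148 [ 0.6575707   0.3245843  -1.37113378] 4.89 tilt [-0.0015  0.0007  0.0854]
(np.float64(577.0), np.float64(20.666666666666643), np.float64(4.347606087887684), np.float64(0.0))
```

View pics/c_top.png

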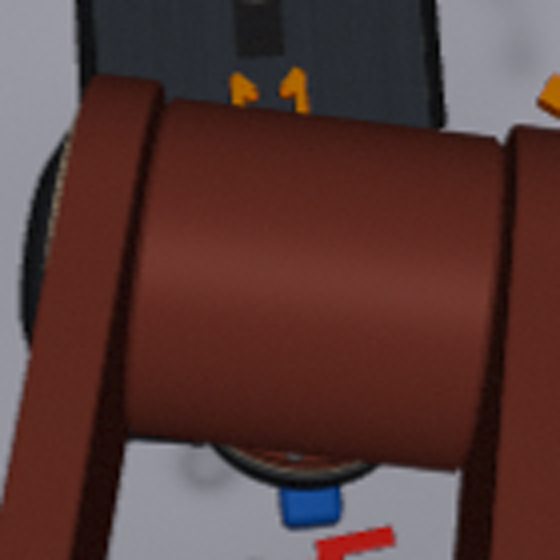

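View pics/c_side.png

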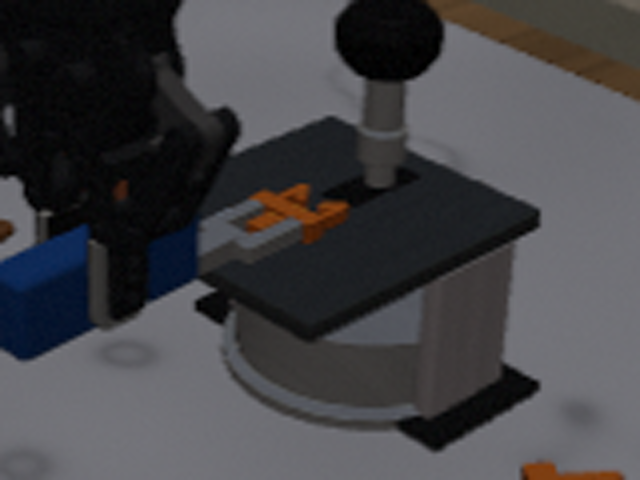

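Call:
drive_tool(
  moves=[
    [[3,0,0],[0,0,0],1],
    [[3,-0.3,0],[0,0,0],1],
    [[3,-0.3,0],[0,0,0],1],
    [[3,0,0],[0,0,0],1],
    [[3,0,0],[0,0,0],1],
    [[3,0,0],[0,0,0],1],
    [[3,0,0],[0,0,0],1],
    [[3,0,0],[0,0,0],1],
  ],
)

```text
time_s: 10.3
ee_pos: [0.5287, 0.0105, 0.0905]
tool_rot: [-0.001, 0.999, 0.043, -0.0]
force: [-0.0, 0.8, -1.7]
gripper_width: 0.0209
```

```bash
python3 look.py d; python3 - <<'E'
import pickle,cv2
for n,c in(("top",(160,220,280,360)),("side",(200,260,310,390))):
    p=pickle.load(open(f"d_{n}.pkl","rb"));cv2.imwrite(f"pics/d2_{n}.png",cv2.convertScaleAbs(cv2.resize(p["pixels"][c[0]:c[1],c[2]:c[3]],None,fx=8,fy=8,interpolation=cv2.INTER_CUBIC),alpha=1.6))
E
```

```text
10.3 [0.5287     0.01049984 0.09051632] 0.02090848597402499 [-0.02008502  0.83917744 -1.72727056] 4.89 tilt [-0.0016  0.0008  0.0853]
```

View pics/d2_top.png

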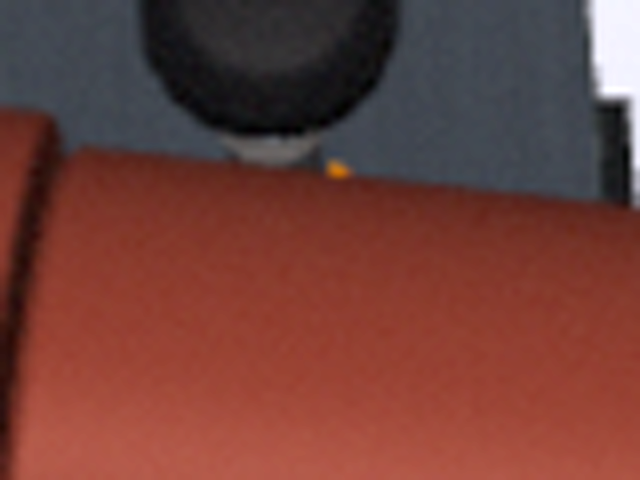

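View pics/d2_side.png

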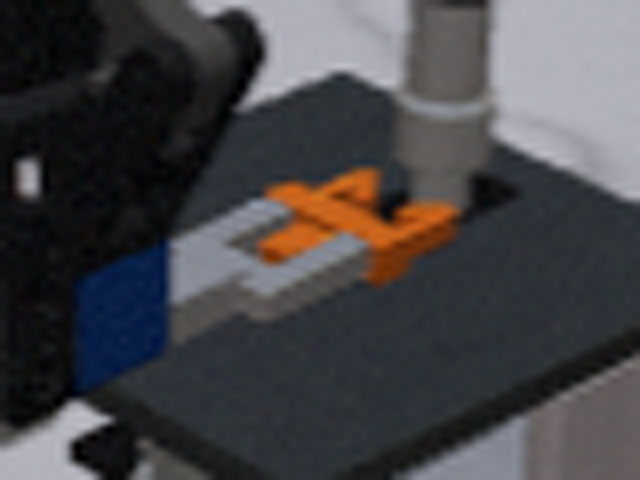

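```bash
python3 - <<'E'
from h import *
# right tip
a=pickle.load(open("b_top.pkl","rb")); d=pickle.load(open("d_top.pkl","rb"))
def tip(P,box):
    im=P["pixels"].astype(float);o=(im[...,2]-im[...,0]);v0,v1,u0,u1=box
    s=o[v0:v1,u0:u1]; s=np.clip(s-40,0,None); return s
print(tip(d,(176,186,316,330)).astype(int))
print(tip(a,(196,206,316,330)).astype(int))
s=pickle.load(open("d_side.pkl","rb"));crop=(200,260,310,390);S=8
im=cv2.convertScaleAbs(cv2.resize(s["pixels"][200:260,310:390],None,fx=S,fy=S,interpolation=cv2.INTER_CUBIC),alpha=1.6)
def dr(X,c):
    uv=(proj(s,X)-[310-.5,200-.5])*S; cv2.polylines(im,[uv.astype(np.int32)],True,c,1)
def rect(o,th,x0,x1,y0,y1,z):
    t=np.deg2rad(th);ex=np.array([np.cos(t),np.sin(t)]);ey=np.array([-ex[1],ex[0]])
    return [[*(np.array(o)+ex*x+ey*y),z] for x,y in((x0,y0),(x1,y0),(x1,y1),(x0,y1))]
T=np.array([528.7,10.5]);t=np.deg2rad(4.89);f=T+98.9*np.array([np.cos(t),np.sin(t)])+[0,-.7]
c=f+16*np.array([np.cos(t),np.sin(t)]);print("pred clip",c)
dr(rect(c/1e3,4.89,-.016,-.0065,-.017,.017,.095),(0,255,0))
dr(rect(c/1e3,4.89,-.030,-.016,-.005,.005,.093),(0,255,0))
dr(rect((661e-3,21.6e-3),3.3,-.100,.040,-.063,.063,.085),(255,0,255))
for z,r in((.097,11),(.085,6.5),(.097,6.5)):
    dr([[.666+r/1e3*np.cos(q),.0219+r/1e3*np.sin(q),z] for q in np.arange(0,6.28,.2)],(0,255,255))
cv2.imwrite("pics/d3.png",im)
E
```

```text
[[ 0  0  0  0  0  0  0  0  0  0  0  0  0  0]
 [ 0  0  0  0  0  0  0  0  0  0  0  0  0  0]
 [ 0  0  0  0  0  0  0  0  0  0  0  0  0  0]
 [ 0  0  0  0  0  0  0  0  0  0  0  0  0  0]
 [ 0  0  0  0  0 14  0  0  0  0  0  0  0  0]
 [ 0  0  0  0  0 51 79 17  0  0  0  0  0  0]
 [ 0  0  0  0  0  5 11  0  0  0  0  0  0  0]
 [ 4  2  3  2  1  0  1  1  0  1  1  0  0  0]
 [ 5  4  7  5  4  4  5  4  2  4  3  3  3  2]
 [ 5  6  7  7  7  6  6  5  5  4  6  6  5  3]]
[[  0   0   0   0   0   0   0   0   0   0   0   0   0   0]
 [  0   0   0   0   0   0   0   0   0   0   0   0   0   0]
 [  0   0   0   0   0   0   0   0   0   0   0   0   0   0]
 [  0   0   0   0   0   0   0   0  22   0   0   0   0   0]
 [  0   0   0   0   0   0   0  49 119 102   0   0   0   0]
 [  0   0   0   0   0   0  47 118 129 128  33   0   0   0]
 [  0   0   0   0   0  15 110 114 123 129  53   0   0   0]
 [  0   0   0   0   0  99 128 128 129 129  56   0   0   0]
 [  0   0   0   0  22 113 127 128 129 128  75   0   0   0]
 [  0   0   0   0  98 129 129 115 124 128  76   0   0   0]]
pred clip [643.18178573  19.59442378]
```

View pics/d3.png

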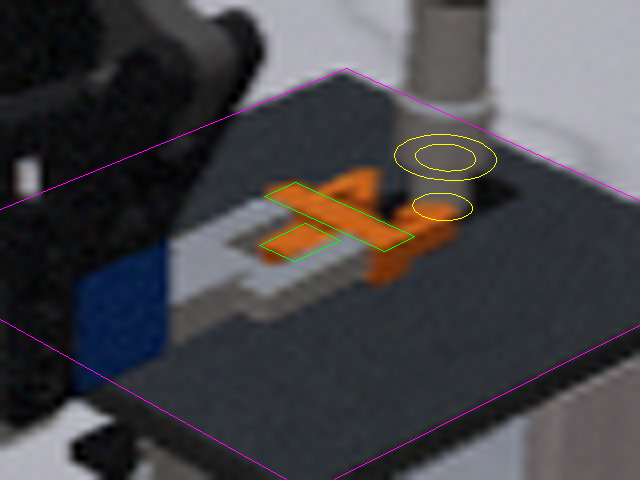

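Call:
drive_tool(
  moves=[
    [[3,0,0],[0,0,0],1],
    [[3,0,0],[0,0,0],1],
    [[2,0,0],[0,0,0],1],
    [[1,0,0],[0,0,0],1],
    [[1,0,0],[0,0,0],1],
    [[1,0,0],[0,0,0],1],
    [[1,0,0],[0,0,0],1],
    [[1,0,0],[0,0,0],1],
  ],
)

```text
time_s: 11.2
ee_pos: [0.5413, 0.0116, 0.0901]
tool_rot: [-0.001, 0.999, 0.043, -0.002]
force: [-3.9, 0.2, -1.1]
gripper_width: 0.0207
```

Call:
drive_tool(
  moves=[
    [[1,0,0],[0,0,0],1],
    [[1,0,0],[0,0,0],1],
    [[1,0,0],[0,0,0],1],
    [[1,0,0],[0,0,0],1],
    [[1,0,0],[0,0,0],1],
    [[0,0,0],[0,0,0],1],
    [[0,0,0],[0,0,0],1],
    [[0,0,0],[0,0,0],1],
  ],
)

```text
time_s: 12.0
ee_pos: [0.542, 0.0117, 0.0903]
tool_rot: [-0.001, 0.999, 0.043, -0.009]
force: [-2.9, -0.5, -0.8]
gripper_width: 0.0207
```

```bash
cat > z.py <<'E'
import sys
from look import *
E
sed -i 's/tag=sys.argv\[1\]/tag=sys.argv[1]/' look.py; python3 look.py e; python3 - <<'E'
import pickle,cv2
for n,c in(("top",(160,220,280,360)),("side",(200,260,310,390))):
    p=pickle.load(open(f"e_{n}.pkl","rb"));cv2.imwrite(f"pics/e2_{n}.png",cv2.convertScaleAbs(cv2.resize(p["pixels"][c[0]:c[1],c[2]:c[3]],None,fx=8,fy=8,interpolation=cv2.INTER_CUBIC),alpha=1.6))
E
```

```text
12.0 [0.54195215 0.01170841 0.09025396] 0.020721254814080506 [-2.92941984 -0.49285702 -0.78866121] 4.91 tilt [-0.0011  0.0176  0.0857]
```

View pics/e2_side.png

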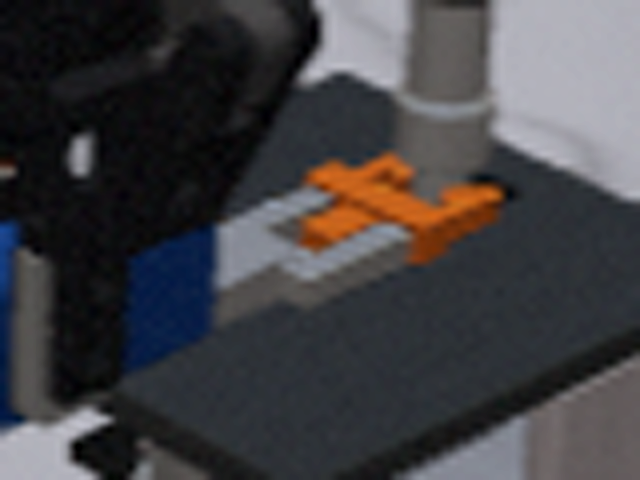

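Call:
drive_tool(
  moves=[
    [[1,0,-0.5],[0,0.012,0],1],
    [[1.5,0,0],[0,0.008,0],1],
    [[1.5,0,0],[0,0.005,0],1],
    [[2,0,0],[0,0.005,0],1],
    [[2,0,0],[0,0.005,0],1],
    [[2,0,0],[0,0.005,0],1],
    [[2,0,0],[0,0.005,0],1],
    [[2,0,0],[0,0.005,0],1],
  ],
)

```text
time_s: 12.9
ee_pos: [0.5433, 0.0119, 0.0885]
tool_rot: [-0.001, 0.999, 0.043, -0.0]
force: [-10.7, -0.4, 5.1]
gripper_width: 0.0205
```

```bash
python3 - <<'E'
from h import *
from cell import ctrl
st=ctrl.get_state();print(st["ee_pos"],st["force"],st["ft_torque"],go(st,st["ee_pos"],5.0))
E
```

```text
[0.54327481 0.01190516 0.08853838] [-10.70875041  -0.41095828   5.07596409] [-0.20980715  1.55814993 -0.11242802] (array([0., 0., 0.]), array([-0.0021,  0.0002, -0.0009]), np.float64(4.95))
```

Call:
drive_tool(
  moves=[
    [[0,0,-0.7],[0,0,0],1],
    [[0.5,0,-0.7],[0,0,0],1],
    [[0.5,0,-0.7],[0,0.002,0],1],
    [[1,0,-0.5],[0,0.002,0],1],
    [[1,0,-0.3],[0,0.003,0],1],
    [[1.5,0,-0.3],[0,0.003,0],1],
    [[1.5,0,-0.3],[0,0.003,0],1],
    [[1.5,0,-0.3],[0,0.003,0],1],
  ],
)

```text
time_s: 13.7
ee_pos: [0.5434, 0.012, 0.0887]
tool_rot: [-0.001, 0.999, 0.043, -0.002]
force: [-8.9, -0.8, 0.7]
gripper_width: 0.0207
```

```bash
cat > s.py <<'E'
from h import *
from cell import ctrl
st=ctrl.get_state();print(st["ee_pos"],st["force"],st["ft_torque"],go(st,st["ee_pos"],5.0))
E
python3 s.py
```

```text
[0.54335143 0.01203773 0.08872964] [-8.92599561 -0.77967223  0.66383482] [-0.29819256  1.26198167 -0.07699787] (array([0., 0., 0.]), array([-0.0027,  0.003 , -0.0012]), np.float64(4.93))
```

Call:
drive_tool(
  moves=[
    [[-0.5,0,-1],[0,0,0],1],
    [[0,0,-1],[0,0,0],1],
    [[0,0,-0.5],[0,0.002,0],1],
    [[0,0,0],[0,0,0],1],
    [[1,0,-0.5],[0,0.003,0],1],
    [[1.5,0,-0.6],[0,0.004,0],1],
    [[2,0,-0.7],[0,0.005,0],1],
    [[2,0,-0.7],[0,0.005,0],1],
  ],
)

```text
time_s: 14.5
ee_pos: [0.5447, 0.0124, 0.0903]
tool_rot: [-0.002, 0.999, 0.043, 0.002]
force: [-3.7, -0.5, -3.2]
gripper_width: 0.021
```

```bash
python3 s.py
```

```text
[0.54473957 0.01235206 0.09025682] [-3.69555215 -0.49544062 -3.24039196] [-0.16958459  0.71014185 -0.10343591] (array([0., 0., 0.]), array([-0.0033, -0.0042, -0.0015]), np.float64(4.92))
```

Call:
drive_tool(
  moves=[
    [[1.5,0,-0.3],[0,0.001,0],1],
    [[2,0,-0.5],[0,0.002,0],1],
    [[2,0,-0.6],[0,0.003,0],1],
    [[2,0,-0.6],[0,0.003,0],1],
    [[2,0,-0.6],[0,0.003,0],1],
    [[2,0,-0.6],[0,0.003,0],1],
    [[2,0,-0.6],[0,0.003,0],1],
    [[2,0,-0.6],[0,0.003,0],1],
  ],
)

```text
time_s: 15.3
ee_pos: [0.552, 0.0131, 0.0935]
tool_rot: [-0.002, 0.999, 0.043, -0.001]
force: [-11.7, -1.6, 1.3]
gripper_width: 0.0208
```

```bash
python3 s.py
```

```text
[0.55197596 0.01307729 0.09354857] [-11.71555078  -1.6466598    1.27827787] [-0.30254399  1.59818875 -0.09639215] (array([0., 0., 0.]), array([-0.0035,  0.001 , -0.0005]), np.float64(4.97))
```

Call:
drive_tool(
  moves=[
    [[-1,0,0],[0,0,0],1],
    [[-1,0,0],[0,0,0],1],
    [[0,0,0],[0,0,0],1],
    [[0,0,0],[0,0,0],1],
    [[0,0,0],[0,0,0],1],
    [[0,0,0],[0,0,0],1],
    [[0,0,0],[0,0,0],1],
    [[0,0,0],[0,0,0],1],
  ],
)

```text
time_s: 16.1
ee_pos: [0.5518, 0.0129, 0.0951]
tool_rot: [-0.002, 0.999, 0.043, 0.002]
force: [-2.8, -0.4, -3.0]
gripper_width: 0.0212
```

```bash
python3 look.py f; python3 - <<'E'
import pickle,cv2
for n,c in(("top",(160,220,280,360)),("side",(200,260,310,390))):
    p=pickle.load(open(f"f_{n}.pkl","rb"));cv2.imwrite(f"pics/f2_{n}.png",cv2.convertScaleAbs(cv2.resize(p["pixels"][c[0]:c[1],c[2]:c[3]],None,fx=8,fy=8,interpolation=cv2.INTER_CUBIC),alpha=1.6))
E
```

```text
16.1 [0.55184292 0.01292284 0.09507462] 0.021225694910149327 [-2.76707936 -0.38527057 -3.02113129] 4.98 tilt [-0.0032 -0.0031  0.0869]
```

View pics/f2_side.png

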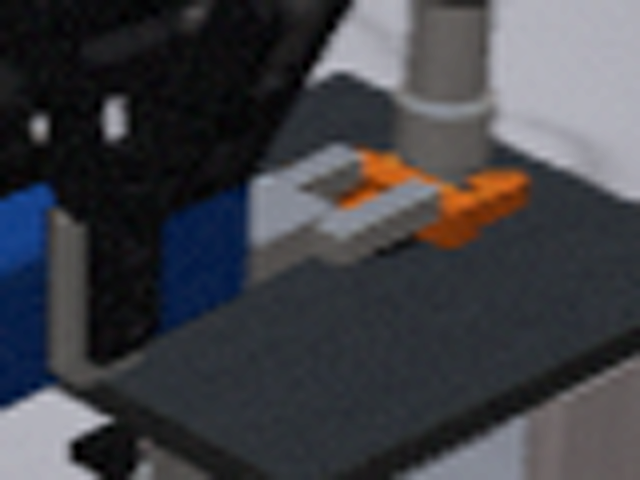

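Call:
drive_tool(
  moves=[
    [[-3,0,0],[0,0,0],1],
    [[-5,0,0],[0,0,0],1],
    [[-10,0,0],[0,0,0],1],
    [[-15,0,0],[0,0,0],1],
    [[-15,0,0],[0,0,0],1],
    [[-20,0,0],[0,0,0],1],
    [[-15,0,0],[0,0,0],1],
    [[0,0,0],[0,0,0],1],
  ],
)

```text
time_s: 17.0
ee_pos: [0.4666, 0.0056, 0.0962]
tool_rot: [-0.001, 0.999, 0.044, 0.006]
force: [1.2, 0.4, -1.1]
gripper_width: 0.0212
```

```bash
python3 look.py g; python3 - <<'E'
import pickle,cv2
for n,c in(("top",(160,220,280,360)),("side",(200,260,310,390))):
    p=pickle.load(open(f"g_{n}.pkl","rb"));cv2.imwrite(f"pics/g2_{n}.png",cv2.convertScaleAbs(cv2.resize(p["pixels"][c[0]:c[1],c[2]:c[3]],None,fx=8,fy=8,interpolation=cv2.INTER_CUBIC),alpha=1.6))
E
```

```text
17.0 [0.46659305 0.00555288 0.09621065] 0.021184667879171552 [ 1.15708615  0.4129986  -1.06618257] 5.0 tilt [-0.0029 -0.0129  0.0873]
```

View pics/g2_side.png

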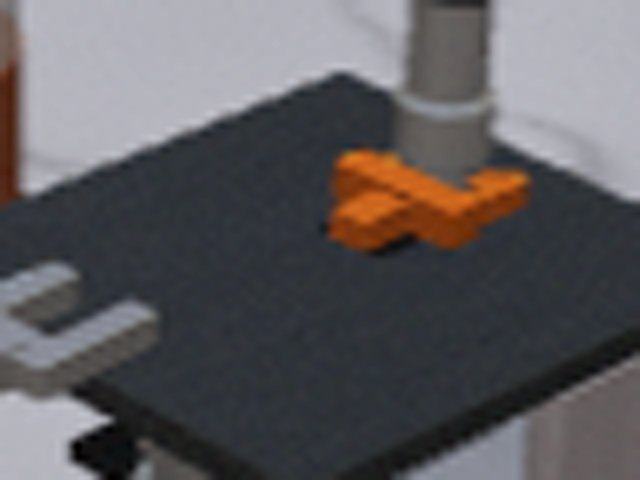

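View pics/g2_top.png

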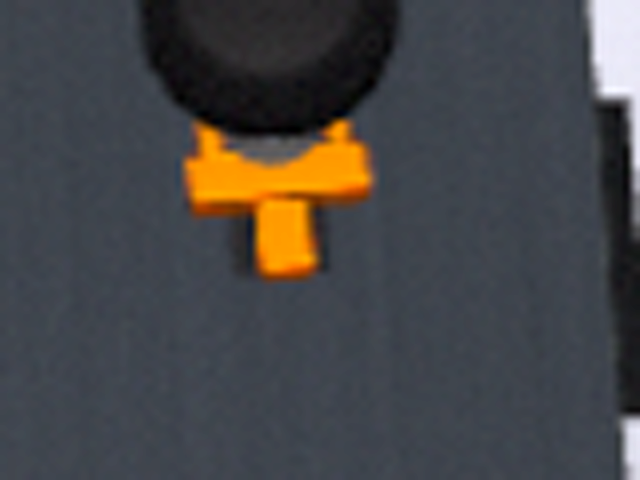

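```bash
python3 - <<'E'
from fit import *
p=pickle.load(open("g_top.pkl","rb"));s=pickle.load(open("g_side.pkl","rb"))
box=(176,200,298,332)
r=fit(p,(662,21),box);print(r)
o=np.array(r[:2])/1e3;sl=np.array([.661,.0216]);t=np.deg2rad(3.3)
d=(o-sl)*1e3;print("press frame",d[0]*np.cos(t)+d[1]*np.sin(t),-d[0]*np.sin(t)+d[1]*np.cos(t))
for P,n,crop in((p,"top",(160,220,280,360)),(s,"side",(200,260,310,390))):
    im=cv2.convertScaleAbs(cv2.resize(P["pixels"][crop[0]:crop[1],crop[2]:crop[3]],None,fx=8,fy=8,interpolation=cv2.INTER_CUBIC),alpha=1.6)
    th=np.deg2rad(r[2]);R=np.array([[np.cos(th),-np.sin(th),0],[np.sin(th),np.cos(th),0],[0,0,1]])
    for Q in parts:
        X=Q@R.T+[*o,.085]
        for f in((1,3,7,5),(0,1,3,2),(0,2,6,4)):
            uv=(proj(P,X[list(f)])-[crop[2]-.5,crop[0]-.5])*8;cv2.polylines(im,[uv.astype(np.int32)],True,(0,255,0),1)
    for z,rr,c in((.085,6.5,(255,255,0)),(.097,11,(0,255,255)),(.153,23,(255,0,255))):
        uv=(proj(P,[[.666+rr/1e3*np.cos(q),.0219+rr/1e3*np.sin(q),z] for q in np.arange(0,6.28,.2)])-[crop[2]-.5,crop[0]-.5])*8
        cv2.polylines(im,[uv.astype(np.int32)],True,c,1)
    cv2.imwrite(f"pics/g4_{n}.png",im)
E
```

```text
(np.float64(667.2589029421847), np.float64(21.400643687418906), np.float64(4.63192112933687), np.float64(8.476443235348167))
press frame 6.237048781159556 -0.5593134009569172
```

View pics/g4_side.png

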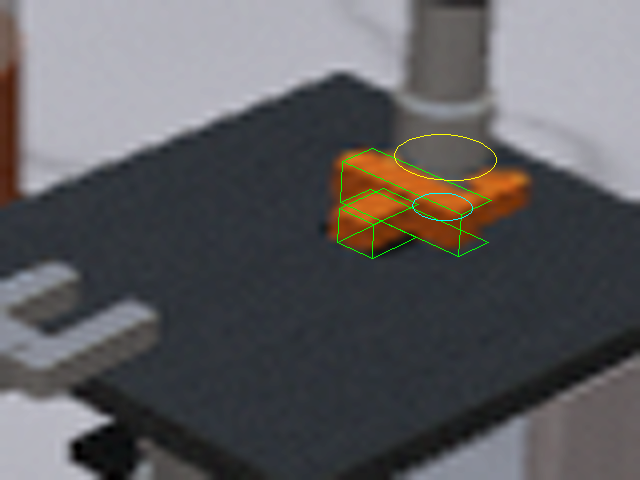

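View pics/g4_top.png

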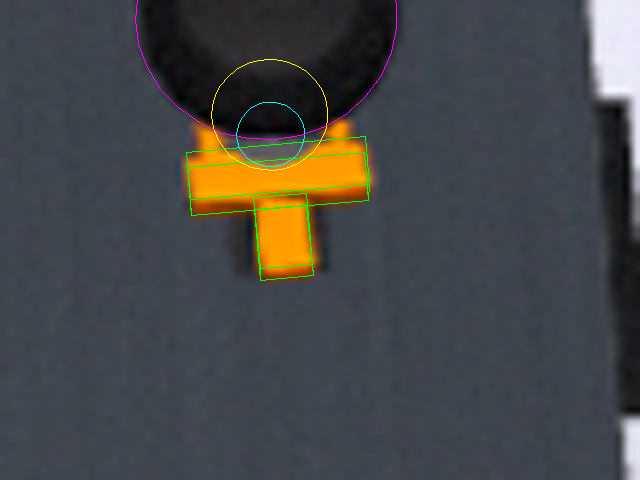

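```bash
python3 - <<'E'
from fit import *
for tag in("b","g"):
  for n,box in(("top",(176,225,298,335)),("side",(195,262,320,385))):
    p=pickle.load(open(f"{tag}_{n}.pkl","rb"))
    im=p["pixels"].astype(int); m=np.zeros(im.shape[:2],bool);R=(slice(box[0],box[1]),slice(box[2],box[3]))
    m[R]=(im[R][...,2]-im[R][...,0])>60
    m=cv2.erode(m.astype(np.uint8),np.ones((2,2)))>0
    W=world(p,np.nonzero(m)); o,th=((.6149,.0163),5.) if tag=="b" else ((.6670,.0214),4.7)
    t=np.deg2rad(th);x=((W[:,0]-o[0])*np.cos(t)+(W[:,1]-o[1])*np.sin(t))*1e3;y=(-(W[:,0]-o[0])*np.sin(t)+(W[:,1]-o[1])*np.cos(t))*1e3
    for lo,hi,nm in((-30,-24,"tang back"),(-24,-17,"tang fr"),(-16,-11,"bar b"),(-11,-7,"bar f"),(6,14,"jaws")):
        for yl,yh in(((-18,0),(0,18)) if "bar" in nm else ((-18,18),)):
            k=(x>lo)&(x<hi)&(y>yl)&(y<yh)
            if k.sum()>2: print(tag,n,nm,yl,k.sum(),"z med",(np.median(W[k,2])*1e3).round(1),"p85",(np.percentile(W[k,2],85)*1e3).round(1))
    # deck near
    dm=np.zeros_like(m);dm[R]=True; dm&=~(cv2.dilate(m.astype(np.uint8),np.ones((5,5)))>0)
    W=world(p,np.nonzero(dm));k=abs(W[:,2]-.085)<.004;print(tag,n,"deck",(np.median(W[k,2])*1e3).round(2))
E
```

```text
b top tang back -18 10 z med 92.6 p85 92.9
b top tang fr -18 53 z med 92.6 p85 94.3
b top bar b -18 35 z med 94.9 p85 96.3
b top bar b 0 33 z med 95.0 p85 96.4
b top bar f -18 15 z med 94.6 p85 95.1
b top bar f 0 11 z med 94.9 p85 95.6
b top jaws -18 14 z med 91.5 p85 92.8
b top deck 84.97
b side tang back -18 19 z med 91.8 p85 92.9
b side tang fr -18 26 z med 92.4 p85 93.5
b side bar b -18 34 z med 92.7 p85 95.1
b side bar b 0 19 z med 94.4 p85 94.8
b side bar f -18 7 z med 94.3 p85 94.5
b side bar f 0 5 z med 94.6 p85 95.3
b side jaws -18 8 z med 91.6 p85 92.4
b side deck 84.67
g top tang back -18 24 z med 92.9 p85 93.8
g top tang fr -18 27 z med 92.8 p85 93.7
g top bar b -18 36 z med 94.8 p85 95.8
g top bar b 0 33 z med 94.9 p85 96.2
g top bar f -18 12 z med 94.2 p85 95.8
g top bar f 0 11 z med 94.8 p85 96.0
g top deck 84.88
g side tang back -18 11 z med 92.4 p85 93.1
g side tang fr -18 24 z med 92.5 p85 93.7
g side bar b -18 24 z med 93.8 p85 94.9
g side bar b 0 17 z med 94.8 p85 95.2
g side bar f -18 11 z med 92.5 p85 94.6
g side jaws -18 5 z med 89.9 p85 91.1
g side deck 84.64
```

Call:
drive_tool(
  moves=[
    [[-3,0,-15],[0.003,-0.013,0],1],
    [[0,0,-20],[0,0,0],1],
    [[1,-30,-5],[0,0,-0.03],1],
    [[3,-40,0],[0,0,-0.03],1],
    [[4,-40,0],[0,0,-0.03],1],
    [[5,-40,0],[0,0,-0.03],1],
    [[6,-35,0],[0,0,-0.03],1],
    [[5,-20,0],[0,0,0],1],
  ],
)

```text
time_s: 17.9
ee_pos: [0.4639, 0.2178, 0.1437]
tool_rot: [-0.003, 0.993, 0.118, 0.007]
force: [-0.1, -1.3, -1.4]
gripper_width: 0.0206
```

```bash
sed -i 's/^st=.*//' s.py; cat > s2.py <<'E'
from h import *
from cell import ctrl
import sys
st=ctrl.get_state();a=[float(x) for x in sys.argv[1:]]
print(st["time_s"],st["ee_pos"],st["force"],st["gripper_width"],go(st,a[:3],a[3]))
E
python3 s2.py .4537 .2318 .0125 14.1
```

```text
17.9 [0.46392211 0.21778138 0.14371123] [-0.1436061  -1.33422161 -1.40759841] 0.020605480116967122 (array([ -8.6, -15.5, 131.2]), array([-0.0037, -0.0148, -0.0096]), np.float64(13.55))
```

Call:
drive_tool(
  moves=[
    [[-5,-5,20],[-0.004,-0.015,-0.01],1],
    [[-3,-5,25],[0,0,0],1],
    [[0,0,25],[0,0,0],1],
    [[0,0,20],[0,0,0],1],
    [[0,0,10],[0,0,0],1],
    [[0,0,5],[0,0,0],1],
    [[0,0,0],[0,0,0],1],
    [[0,0,0],[0,0,0],1],
  ],
)

```text
time_s: 18.7
ee_pos: [0.4544, 0.2266, 0.0307]
tool_rot: [0.001, 0.992, 0.126, -0.002]
force: [0.2, -0.4, -2.5]
gripper_width: 0.0208
```

```bash
python3 s2.py .4537 .2318 .0125 14.1; python3 - <<'E'
from h import *
from cell import eyes
s=eyes.camera("side");cv2.imwrite("pics/h_side.png",cv2.resize(s["pixels"][190:300,140:300],None,fx=4.5,fy=4.5,interpolation=cv2.INTER_CUBIC))
E
```

```text
18.7 [0.45441144 0.22657094 0.030736  ] [ 0.1881731  -0.3985399  -2.48105957] 0.020798894297778016 (array([ 0.7, -5.3, 18.2]), array([0.0024, 0.0036, 0.0062]), np.float64(14.45))
```

View pics/h_side.png

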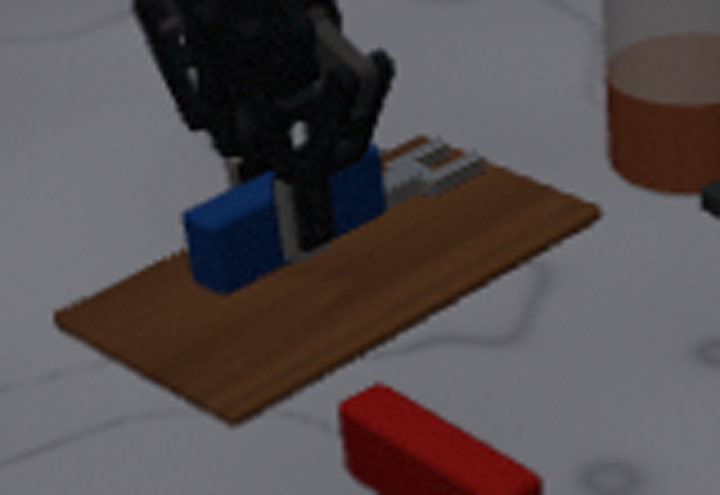

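Call:
drive_tool(
  moves=[
    [[0,-2,6],[0.002,0.003,0.006],1],
    [[0,-1,6],[0,0,0],1],
    [[0,0,3],[0,0,0],1],
    [[0,0,1],[0,0,0],1],
    [[0,0,0.5],[0,0,0],1],
    [[0,0,0],[0,0,0],1],
    [[0,0,0],[0,0,0],1],
    [[0,0,0],[0,0,0],1],
  ],
)

```text
time_s: 19.55
ee_pos: [0.4562, 0.2306, 0.0162]
tool_rot: [-0.001, 0.992, 0.123, 0.003]
force: [-0.9, -0.0, -2.5]
gripper_width: 0.021
```

```bash
python3 s2.py .4537 .2318 .0120 14.1
```

```text
19.55 [0.45622705 0.23062103 0.01620019] [-0.9402955  -0.03592051 -2.54030688] 0.021042038517468213 (array([-2.2, -1.8,  4.2]), array([-0.0003, -0.0063, -0.0002]), np.float64(14.09))
```

Call:
drive_tool(
  moves=[
    [[0,0,1.5],[0,-0.005,0],1],
    [[0,0,1],[0,0,0],1],
    [[0,0,1],[0,0,0],1],
    [[0,0,0.5],[0,0,0],1],
    [[0,0,0.5],[0,0,0],1],
    [[0,0,0],[0,0,0],1],
    [[0,0,0],[0,0,0],1],
    [[0,0,0],[0,0,0],1],
  ],
)

```text
time_s: 20.35
ee_pos: [0.4565, 0.2306, 0.0116]
tool_rot: [-0.0, 0.992, 0.123, 0.001]
force: [-0.2, 0.3, -2.1]
gripper_width: 0.0207
```

```bash
python3 s2.py .4537 .2318 .0120 14.1
```

```text
20.35 [0.45651879 0.23064818 0.01160254] [-0.18837645  0.29152672 -2.05186109] 0.020710079191809342 (array([-2.5, -1.8, -0.4]), array([-0.0003, -0.0014, -0.0003]), np.float64(14.08))
```

Call:
drive_tool(
  moves=[
    [[0,0,0.4],[0,0,0],1],
    [[0,0,0],[0,0,0],0.6],
    [[0,0,0],[0,0,0],0.3],
    [[0,0,0],[0,0,0],0.2],
    [[0,0,0],[0,0,0],0.2],
    [[0,0,-5],[0,0,0],0.2],
    [[0,0,-20],[0,0,0],0.2],
    [[0,0,-30],[0,0,0],0.2],
  ],
)

```text
time_s: 21.15
ee_pos: [0.4543, 0.2298, 0.0651]
tool_rot: [0.0, 0.992, 0.123, -0.003]
force: [0.3, 0.5, -0.2]
gripper_width: 0.0686
```

Call:
drive_tool(
  moves=[
    [[0,0,-40],[0,0,0],0.2],
    [[0,0,-45],[0,0,0],0.2],
    [[-10,20,-40],[0,0,0],0.2],
    [[-5,45,0],[0,0,0],0.2],
    [[-5,45,0],[0,0,0],0.2],
    [[-5,45,0],[0,0,0],0.2],
    [[-5,45,0],[0,0,0],0.2],
    [[0,45,0],[0,0,0],0.2],
  ],
)

```text
time_s: 21.95
ee_pos: [0.4894, -0.0179, 0.2073]
tool_rot: [0.001, 0.992, 0.128, 0.007]
force: [0.7, 0.0, 0.6]
gripper_width: 0.0685
```

Call:
drive_tool(
  moves=[
    [[0,45,0],[0,0,0],0.2],
    [[0,45,0],[0,0,0],0.2],
    [[0,45,0],[0,0,0],0.2],
    [[0,45,0],[0,0,0],0.2],
    [[0,40,0],[0,0,0],0.2],
    [[0,20,0],[0,0,0],0.2],
    [[0,0,0],[0,0,0],0.2],
    [[0,0,0],[0,0,0],0.2],
  ],
)

```text
time_s: 22.75
ee_pos: [0.5513, -0.2663, 0.2123]
tool_rot: [0.002, 0.992, 0.124, 0.01]
force: [-0.1, 0.2, 0.9]
gripper_width: 0.0682
```

```bash
python3 - <<'E'
from fit import *
from cell import ctrl,eyes
print(ctrl.get_state()["ee_pos"],ctrl.get_state()["time_s"])
for n in("top","side"):
    p=eyes.camera(n);cv2.imwrite(f"pics/z_{n}.png",p["pixels"]);pickle.dump(p,open(f"z_{n}.pkl","wb"))
p=pickle.load(open("z_top.pkl","rb"))
print("clip",fit(p,(667,21),(176,200,298,332)))
q=pickle.load(open("top0.pkl","rb"))
hsv=cv2.cvtColor(p["pixels"],cv2.COLOR_BGR2HSV)
m=(hsv[...,0]>100)&(hsv[...,0]<130)&(hsv[...,1]>150)
W=world(p,np.nonzero(m));print("blue z",np.percentile(W[:,2],[50,90]));t=W[(W[:,2]>.036)&(W[:,2]<.05)]
(c,sz,a)=cv2.minAreaRect((t[:,:2]*1000).astype(np.float32));print(c,sz,a)
th=np.deg2rad(14.1);d=np.array(c)-[480.3,238.45]
print("fork origin in board",d[0]*np.cos(th)+d[1]*np.sin(th),-d[0]*np.sin(th)+d[1]*np.cos(th),"(mid +26.5)")
dif=cv2.absdiff(p["pixels"],q["pixels"]).max(2)
for nm,b in(("can",(140,222,140,222)),("dish",(260,335,455,530)),("turner",(105,200,455,605))):
    print(nm,"changed px",(dif[b[0]:b[1],b[2]:b[3]]>25).sum())
E
```

```text
[ 0.5512641  -0.26627706  0.21226544] 22.75
clip (np.float64(667.2519750072988), np.float64(21.486245054682385), np.float64(4.667251383319322), np.float64(8.677890060763888))
blue z [0.04077455 0.04320324]
(457.10772705078125, 228.9464874267578) (88.89425659179688, 22.217571258544922) 14.687792778015137
fork origin in board -24.80873483183172 -3.56720504382574 (mid +26.5)
can changed px 0
dish changed px 0
turner changed px 1493
```

View pics/z_top.png

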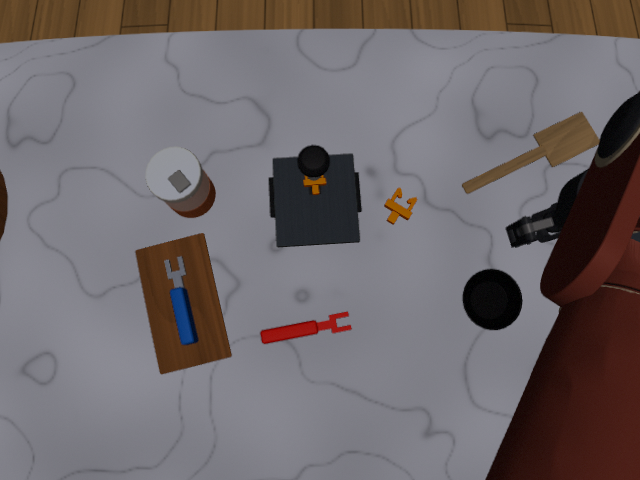

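View pics/z_side.png

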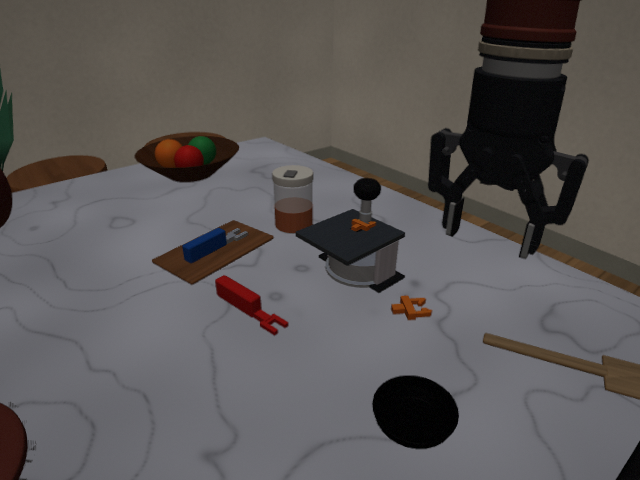

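```bash
python3 - <<'E'
from cell import ctrl
print(ctrl.close_job())
E
```

```text
the job is handed in; nothing more can be done
None
```

The clip is pushed home on the press's shaft and the blue fork tool lies flat and released in the middle of its board. I handed the job in at about 23 s; it reports no verdict.

**Clip:**
- I pushed it with the fork until it met a firm stop. That was about 11 mm after the jaws first touched the neck, as the description says it should be.
- In the top picture its pocket centre is about 1 mm from the shaft, roughly +6 mm along the push from the slot's middle and -0.5 mm across. Depth readings show it flat.
- I judged the snap from position and force only, since the jaw angles cannot be read directly.
- In the side picture the clip sits about 1 mm off the outline I predicted. That is within the calibration error.

**Forces:** The highest horizontal wrist force I read was about 12 N, at the stop. Midway the fork sagged and pressed the deck with about 7 N, so I lifted it. I only saw the force at the end of each move, so brief peaks in between were not measured.

**Fork:** Its middle is about 2 mm along and 4 mm across from the board's centre. The gripper let go and is well clear of everything.

**Bystanders:** The canister and dish areas are unchanged pixel for pixel. In the turner's area many pixels changed, because the arm now covers part of it. By eye the turner has not moved in either picture.

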